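Read one well on the plate reader

ROBOT

A 7-joint arm with a two-finger parallel gripper is mounted at the origin on the work surface. World frame = base frame: x ahead of the robot, y to its left, z up, the work surface at z = 0. Lengths are in mm, angles in rad, forces in N, time in s.
With the tool pointing down it reaches from about 400 to 875 mm from the base axis. Payload 19.3 kg.
Tool frame: the origin (TCP) lies between the finger pads; the fingertips stand 22 mm ahead of it and the grasp point (between the pads) lies 3 mm ahead of it; z points along the fingers, y is the line along which they close (so a half turn about z gives the same grasp; the last joint's range is limited). The gripper opens to 85 mm and grips with 20 to 120 N. Pads are 22 mm wide; open, the fingers measure 114 mm over their backs; the gripper's body (76 mm by 85 mm) begins 54 mm behind the grasp point. The pads swing forward as they close: fully open they stand 13 mm farther back than shut.
Start: joints at [1.147, 0.521, -0.036, 1.599, 0.021, 1.021, -0.113], TCP at [216.512, -586.291, 224.391] pointing down, gripper open.
Joint ranges: [-2.91, 2.91], [-0.3, 2.13], [-1.5, 1.42], [0.17, 2.43], [-1.26, 4.41], [0.16, 1.93], [-2.52, 2.52]. Speed limits (rad/s): [1.89, 1.89, 2.39, 2.39, 3.01, 3.01, 3.01].

INTERFACE

Orientations are given as a rotation vector (axis times angle).
In Python, from station import read_state, capture, job_done gives the robot as it stands.
- The arm moves only by the tool play_rows, never from a script. Its argument "increments" is a list of rows, each a list of 6 numbers: the shift along the tool's x, y, z as a fraction of full scale, then the turn, a rotation vector about the tool's x, y, z as a fraction of full scale. In form: [[dx, dy, dz, wx, wy, wz], ...]. A call has 1 to 8 rows; each row is the pose to reach, as a shift and turn from the pose commanded when the call began, along the tool's axes at that moment, turning the shorter way round; what a row does not reach only later rows make up. Full scale, the value 1, is 250 mm for a shift and 360 degrees for a turn. A row lasts 1/12 s, in which the tool goes at most 41.7 mm and 7.16 degrees, less where a joint would pass 70% of its speed; a pose out of reach is approached as far as the arm can. A call with a number of a shift or a turn outside -1 to 1 is refused whole. A call with a gripper value outside its range is refused whole. "claw" is the opening, from -1 (shut) to 1 (fully open), set as the call begins (left out, the last holds). The fingers move at their own pace and stop on an object; "newtons" is the grip in N (left out, the last holds). Time passes only in rows, so rows that repeat a pose let the fingers close. It gives the time, the measured TCP pose, the force, the opening and the grip force at its end, in the units of the state.
- read_state(): the state, without advancing time (a new reading comes with each control period).
- capture(name): name is "side" or "top" or "wrist"; returns a dict with "pixels" (480x640x3 uint8, red, green, blue), "vertical_fov" (degrees; the focal length in pixels is half the picture's height over the tangent of half this angle, whatever the lens; pixels are square), "cx", "cy" (the principal point, pixels), "dist_coeffs" ([k1, k2, p1, p2, k3] as OpenCV has them; the pictures are not rectified), "extrinsics" (4x4, takes a point from camera to world coordinates); the wrist camera has in their place "mount" (4x4, takes a point from camera to tool coordinates, whose origin is the TCP and whose axes are the flange's). Camera axes: x right, y up, looking along -z (the intrinsics and any distortion apply to the point x, -y, -z); pixel columns grow to the right and rows downward; lengths in mm; the calibration is good to about 2 mm. A picture is of the moment at which its call begins: read the wrist's pose just before it. There is no depth.
- job_done(): hands the job in; it is judged then, once.
The state is a dict: "t": time; "q": joint angles; "joint_vel": joint speeds; "joint_efforts": joint torques, N m; "tcp_pos": TCP position; "orientation": TCP orientation; "ft_force": force on the tool from outside, world axes, zero at the start; "wrist_torque": the same for the moment, N m; "opening": finger opening in mm; "gripper_force": force on a finger pad.
Only numpy, scipy, OpenCV 4.12 (cv2) and the standard library are available. Lean on these libraries where they do the work, as an engineer would, in place of code of your own. Each camera call takes 0.05 s, during which the arm holds its last target. There are 200 camera calls.

TASK

On the plate reader, use the black knob of the sliding plate carriage to bring the reference well (the corner well beside the steel corner clip) under the tip of the light guide and stop there for a second so that the reader registers the plate, then bring the well with the open, ring-shaped culture insert under the tip. Then pull the spring-return shutter knob on the reader's right-hand side straight out until its index disc is level with the rider on the scale bar, and finish holding it there for the reading: do not let go. Keep the shutter shut until the insert is in place, do not touch what is in the wells, and leave the other things on the bench where they are.

Things in the scene. Friction and masses are not known exactly. Their poses are not given: they have to be found in the camera images.
- reader: White plate reader, fixed, 60 mm high; origin on the bench below the light-guide tip. Its x points to its back (away from the robot), y to the left, z up; turned by up to 0.2 rad. Housing x -120 to 150, y -140 to 140 mm. Column at the back (x 119 to 149, to z 205) carries a 16 mm wide lamp arm (z 184 to 200) forward to the light guide.
- guide_tip (a point): Tip of the light guide (the fixed pointer): a steel nozzle 12 mm in diameter tapering down to 4 mm, 26 mm lamp cap on top. The tip is 113 mm above the bench, 10 mm above the plate's top, over the reader's origin.
- carriage_x (a joint): Carriage travel along the reader's x axis, m, -0.034 to 0.034, 0 in mid travel, grows as the plate moves to the back. It glides with light friction (about 1.2 N), stays where it is left, and moves together with carriage_y, so the knob can be led in any horizontal direction. The plate never turns. Starts parked at -0.024.
- carriage_y (a joint): Carriage travel along the reader's y axis, m, -0.045 to 0.045, 0 in mid travel, grows as the plate moves to the operator's left. Same light friction. Starts parked at 0.020.
- carriage_knob (a point): Grip point of the carriage knob: black upright post, 20 mm in diameter, on a flat arm in front of the plate, 125 mm from the plate's centre. Post from 91 to 133 mm above the bench, cap 26 mm in diameter on top (to 138); this point is on its axis at 116 mm. The arm under it is 20 mm wide, top at 91. Grip from above, fingers left and right of it.
- reference_well (a point): Centre, at the plate's top face (103 mm above the bench), of the reference well: the empty corner well nearest the robot on the left, beside the 14 mm square steel clip. The black plate (85 x 128 mm, long side along the reader's y) is clamped in the carriage; 3 x 4 round wells, 22 mm in diameter, pitch 26 mm.
- insert: Culture insert standing in one of four wells: white open ring, flange 25 mm in diameter, opening 18 mm (dark membrane at the bottom), 22 mm high, top about 4 mm above the plate. Origin at the centre of its underside. It rides along with the plate (up to 2 mm play in the well). Three other wells hold solid domed white stoppers of like diameter.
- plug1: One of three white stoppers in the plate, solid with a domed 24 mm head; leave it alone. Origin at the centre of its underside.
- plug2: The second stopper, like plug1.
- plug3: The third stopper, like plug1.
- shutter (a joint): How far the shutter slide is pulled out, m: 0 shut (home), 0.042 its stop. It is pulled along the reader's -y axis (out of its right side); the spring pulls back with about 3.3 N at home, growing 0.13 N per mm, so it shuts when let go.
- shutter_knob (a point): Grip point of the black shutter knob, on its axis, 45 mm above the bench, 89 mm out from the housing's right face when shut. A lying spool along the reader's y: waist 18 mm in diameter, 28 mm long, centred here, between an inner collar 26 mm and an outer flange 30 mm in diameter. Grip the waist from above, closing along the reader's x.
- shutter_index (a point): Centre of the steel index disc (40 mm in diameter, 4 mm thick) on the shutter rod, which moves with the knob; 79 mm nearer the housing than the grip point.
- rider_mark (a point): The mark: middle of the dark steel rider (14 x 6 x 20 mm, small round knob on top) clamped on the scale bar, which runs along the reader's y, 33 mm behind the rod, to 62 mm out from the housing. The shutter is at the mark when disc centre and this point have the same y in the reader's frame: 18 to 34 mm out from shut.
- timer: White bench timer 64 x 66 x 18 mm beside the shutter, origin under its centre; leave alone.
- dropper: White dropper bottle, 32 mm in diameter, 62 mm high, beside the shutter, origin under its centre; leave alone.
- tube_rack: Orange tube rack 120 x 235 x 34 mm with a few tubes (to 50 mm), left of the reader, origin under its centre; leave alone.
- tip_box: Purple pipette-tip box with clear lid, 122 x 86 x 79 mm, front right, origin under its centre; leave alone.
- pipette: Grey and white pipette about 236 mm long and 32 mm high lying at the front right, along its x axis, origin on the bench below its middle; leave alone.
- reagent: Amber bottle, 60 mm in diameter, 130 mm high, front left, origin under its centre; leave alone.
- pen_cup: Black cup of pens, 80 mm in diameter, pens to 150 mm, right of the reader, origin under its centre; leave alone.

How it is judged (in metres and radians):
On the way, in this order (a step that is already met when the one before it is completed fails the run):
1. the reference well is brought to rest under the light-guide tip (within 4.5 mm), shutter shut (horizontal distance between reference_well and guide_tip below 0.0045 m and linear speed of insert below 0.01 m/s and value of joint shutter below 0.004 m), for 0.7 s.
2. the insert is brought to rest under the light-guide tip (within 4.5 mm), shutter still shut (horizontal distance between insert and guide_tip below 0.0045 m and linear speed of insert below 0.01 m/s and value of joint shutter below 0.004 m), for 0.2 s.
At the end, for the whole second after the job is handed in: The insert is within 4.5 mm (horizontally) of the light-guide tip, and the fingers hold the shutter (contact force over 1.5 N) at rest with its index disc within 4 mm of the rider's middle along the pull (horizontal distance between insert and guide_tip below 0.0045 m and y of shutter_index in the frame of rider_mark between -0.004 and 0.004 m and velocity of joint shutter between -0.01 and 0.01 m/s and contact force between the fingers and shutter above 1.5 N); the arm keeps its last pose, push and grip.
It fails at once if the shutter is opened (over 8 mm) while the insert is not under the light guide (over 8 mm away) (value of joint shutter above 0.008 m and horizontal distance between insert and guide_tip above 0.008 m).
It fails at once if the robot touches the insert or a stopper (contact force between any of the fingers, the arm and insert above 0.3 N or contact force between any of the fingers, the arm and plug1 above 0.3 N or contact force between any of the fingers, the arm and plug2 above 0.3 N or contact force between any of the fingers, the arm and plug3 above 0.3 N).
It fails at once if another thing on the bench is moved by more than 20 mm (distance of any of timer, dropper, tube_rack, tip_box, pipette, reagent, pen_cup from where it was at the start of the episode above 0.02 m).
It also fails if it takes over 54 s, if anything falls off the work surface, if the arm or the gripper's body presses on something with over 40 N, if the wrist force passes 120 N, or if a joint passes its speed limit or range.

## Working session

There is one attempt and no reset: what is moved stays moved. The work goes in short steps, Python scripts to look and compute and a tool call to move; the robot and the scene stay as the last step left them, time stands still between calls to the robot, and variables do not carry over. Pictures are saved under pics/ and viewed, at most 10 in all, crops included, and the job is handed in when it is done.

Besides the shell and the picture viewer there is one more tool, called after "Emit:" by a JSON object that holds its "method" and its "body". play_rows: Moves the arm, as the interface text tells. Its arguments: {"type":"object","properties":{"increments":{"type":"array"},"claw":{"type":"number"},"newtons":{"type":"number"}},"required":["increments"]}

```bash
mkdir -p pics; cat > h.py <<'E'
import numpy as np, cv2
from scipy.spatial.transform import Rotation as R
from station import read_state, capture, job_done
def cam(name):
    s=read_state(); c=capture(name); im=c["pixels"]
    f=im.shape[0]/2/np.tan(np.radians(c["vertical_fov"]/2))
    K=np.array([[f,0,c["cx"]],[0,f,c["cy"]],[0,0,1.]])
    if "extrinsics" in c: T=np.array(c["extrinsics"])
    else:
        B=np.eye(4); B[:3,:3]=R.from_rotvec(s["orientation"]).as_matrix(); B[:3,3]=s["tcp_pos"]; T=B@np.array(c["mount"])
    return dict(im=im,K=K,d=np.array(c["dist_coeffs"],float),T=T)
def ray(c,uv):
    p=cv2.undistortPoints(np.array([[uv]],float),c["K"],c["d"])[0,0]
    return c["T"][:3,3], c["T"][:3,:3]@np.array([p[0],-p[1],-1.])
def onz(c,uv,z):
    o,d=ray(c,uv); return o+d*(z-o[2])/d[2]
def proj(c,P):
    q=(np.atleast_2d(P)-c["T"][:3,3])@c["T"][:3,:3]; q=q*[1,-1,-1]
    return cv2.projectPoints(q.reshape(-1,1,3),np.zeros(3),np.zeros(3),c["K"],c["d"])[0][:,0]
def save(n,im): cv2.imwrite("pics/"+n+".png",cv2.cvtColor(im,cv2.COLOR_RGB2BGR))
E
python3 - <<'E'
from h import *
import pickle
D={}
for n in("top","side","wrist"):
    c=cam(n);D[n]=c;save(n,c["im"]);print(n,c["T"].round(2).tolist(),c["K"][0,0],c["d"])
pickle.dump(D,open("d0.pkl","wb"))
s=read_state();print(s)
E
```

```text
top [[-0.02, 0.99, -0.12, 409.51], [-1.0, -0.02, 0.01, -2.68], [0.01, 0.12, 0.99, 1224.21], [0.0, 0.0, 0.0, 1.0]] 533.3575538285227 [-0.09184783  0.          0.          0.          0.        ]
side [[0.89, 0.23, -0.4, -36.64], [-0.46, 0.43, -0.78, -1102.67], [-0.01, 0.87, 0.49, 776.22], [0.0, 0.0, 0.0, 1.0]] 608.2018644791907 [-0.15451477  0.          0.          0.          0.        ]
wrist [[0.35, 0.9, 0.26, 282.01], [-0.94, 0.33, 0.09, -561.13], [-0.0, -0.28, 0.96, 373.23], [0.0, 0.0, 0.0, 1.0]] 371.5301645590529 [-0.03957556  0.          0.          0.          0.        ]
{'t': 0.15, 'q': array([ 1.14679739,  0.5219028 , -0.03633141,  1.59983584,  0.02121386,
        1.02108804, -0.11279986]), 'joint_vel': array([-0.00053867, -0.00206149, -0.00132099, -0.00104424,  0.00100508,
       -0.0003304 , -0.00049035]), 'joint_efforts': array([ 2.93967052e-03, -9.27388501e+01,  1.98137440e+00, -3.70050645e+01,
        1.81082916e-02,  6.49544018e-03, -4.06713229e-05]), 'tcp_pos': array([ 216.42946582, -586.07616064,  223.95665066]), 'orientation': array([-3.09175704e+00, -5.52704046e-01,  3.34514753e-04]), 'ft_force': array([-0.13759564, -0.31041724, -0.92428482]), 'wrist_torque': array([0.00308017, 0.03306742, 0.02522375]), 'gripper_force': 0.0, 'opening': 84.98909369348273}
```

View pics/top.png

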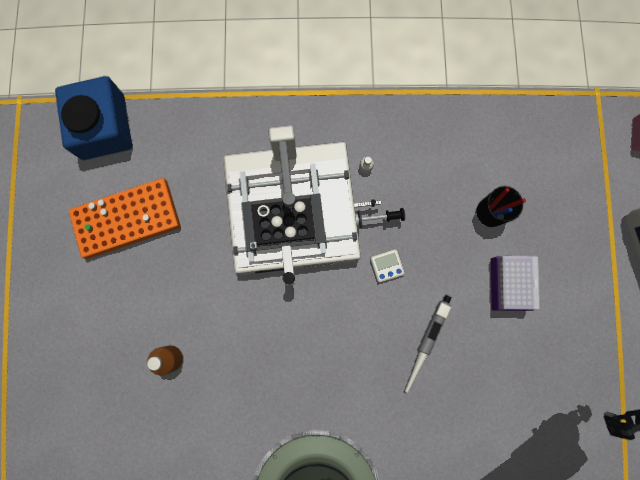

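View pics/side.png

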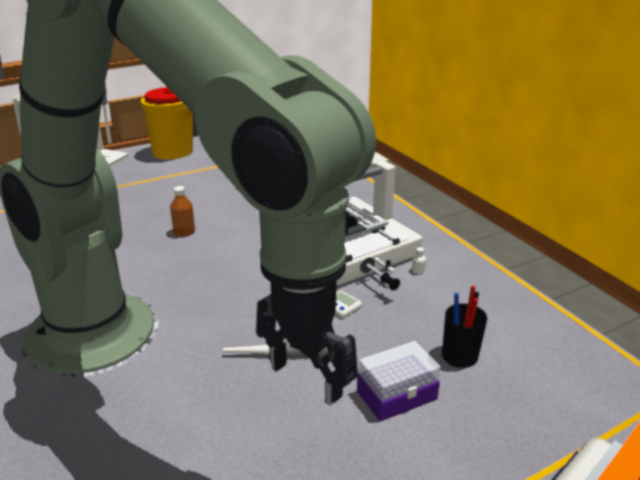

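The top picture shows the reader with knob cap at about (289,278), insert ring at (264,211), steel clip at (253,245), and shutter knob around (395,215). In the side view the arm hides most of the reader.

```bash
python3 - <<'E'
from h import *
import pickle
D=pickle.load(open("d0.pkl","rb"));c=D["top"]
fl,fr,bl,br=[onz(c,p,60)[:2] for p in[(237,272),(358,260),(225,157),(346,144)]]
print(fl,fr,bl,br,"w",np.linalg.norm(fl-fr),np.linalg.norm(bl-br),"l",np.linalg.norm(fl-bl))
y=(fl-fr)+(bl-br);yaw=np.arctan2(-y[0],y[1]);x=(bl-fl)+(br-fr);print(yaw,np.arctan2(x[1],x[0]))
ctr=(fl+fr+bl+br)/4;Rz=np.array([[np.cos(yaw),-np.sin(yaw)],[np.sin(yaw),np.cos(yaw)]])
o=ctr-Rz@[15,0];print("origin",o)
for n,p,z in[("knob",(289,278),138),("insert",(264,211),107),("clip",(253,245),103),("shk",(395,215),45),("timer",(388,266),18),("drop",(367,160),62)]:
    w=onz(c,p,z)[:2];print(n,w,Rz.T@(w-o))
print("knob exp",o+Rz@[-149,20])
im=c["im"][110:310,200:440];save("topc",cv2.resize(im,(720,600),interpolation=cv2.INTER_CUBIC))
s=read_state();M=R.from_rotvec(s["orientation"]).as_matrix();print(M.round(3))
E
```

```text
[499.1891434  164.68799904] [ 521.00210508 -100.8398832 ] [759.15181443 192.34488394] [784.79205423 -81.08677498] w 266.4223367897962 274.63119632767905 l 261.42971065431897
0.0878194828999952 0.09027379390619324
origin [626.09158408  42.46095652]
knob [479.15390476  47.39876996] [-145.93835342   17.80619573]
insert [624.68412611 100.41920664] [ 3.68128957 57.85834254]
clip [552.65153828 124.50083752] [-65.9615906  88.1649078]
shk [ 622.69195047 -188.37485678] [ -23.6323674  -229.64808168]
timer [ 510.09447858 -172.4065638 ] [-134.39540228 -203.86577844]
drop [ 746.20277895 -127.26632638] [ 104.76211739 -179.60776279]
knob exp [475.91164549  49.31559331]
[[ 0.938  0.346 -0.   ]
 [ 0.346 -0.938  0.001]
 [-0.    -0.001 -1.   ]]
```

View pics/topc.png

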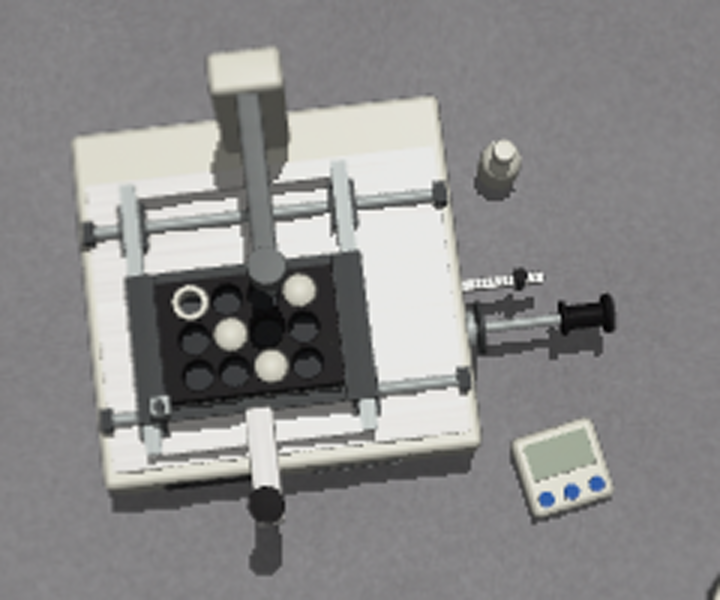

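The crop shows the insert ring in the back-left well and the clip at the front left. Both match the nominal wells for a parked carriage, and the reader yaw is about 0.09. Next I'll bring the wrist camera over the reader.

Emit:
{"method": "play_rows", "body": {"increments": [[0.12, -0.1, -0.04, 0, 0, 0], [0.25, -0.2, -0.08, 0, 0, 0], [0.37, -0.3, -0.11, 0, 0, 0], [0.5, -0.4, -0.15, 0, 0, 0], [0.62, -0.5, -0.19, 0, 0, 0], [0.75, -0.6, -0.23, 0, 0, 0], [0.87, -0.7, -0.27, 0, 0, 0], [1.0, -0.8, -0.3, 0, 0, 0]], "claw": 1}}

```text
t: 0.82
tcp_pos: [382.2, -310.4, 300.2]
orientation: [3.092, 0.552, 0.0]
ft_force: [1.4, -0.9, 0.5]
opening: 85.5
gripper_force: 0.0
```

Emit:
{"method": "play_rows", "body": {"increments": [[0.12, -0.1, 0, 0, 0, 0.006], [0.25, -0.2, 0, 0, 0, 0.012], [0.37, -0.3, 0, 0, 0, 0.018], [0.5, -0.4, 0, 0, 0, 0.024], [0.62, -0.5, 0, 0, 0, 0.03], [0.75, -0.6, 0, 0, 0, 0.036], [0.9, -0.7, 0, 0, 0, 0.042], [1.0, -0.82, 0, 0, 0, 0.042]]}}

```text
t: 1.48
tcp_pos: [546.4, -32.5, 299.2]
orientation: [3.138, 0.135, 0.0]
ft_force: [-0.2, 0.4, 0.6]
opening: 85.5
gripper_force: 0.0
```

```bash
python3 - <<'E'
from h import *
import pickle
c=cam("wrist");save("w1",c["im"]);pickle.dump(c,open("w1.pkl","wb"));s=read_state();print(s["t"],s["tcp_pos"],s["orientation"],s["joint_vel"].round(3),s["q"].round(2))
E
```

```text
1.5333 [547.87837752 -23.32537515 299.08488238] [-3.13396366e+00 -1.51457463e-01 -1.56870673e-03] [ 0.059 -0.032 -0.005  0.055 -0.031 -0.019  0.186] [ 0.16  0.34 -0.29  1.7   0.1   1.12 -1.64]
```

View pics/w1.png

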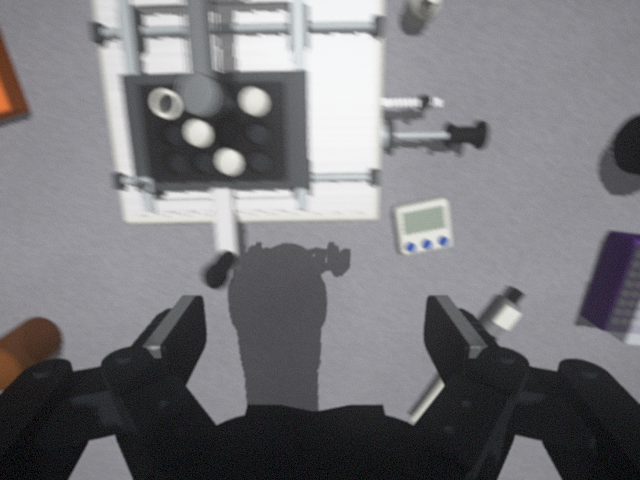

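The wrist view shows the ring at (165,102), knob cap at (219,269), shutter knob at (470,134), rider at (430,102) and lamp cap at (203,95). It was blurred by the arm's motion, so I'm taking it again at rest and measuring.

```bash
python3 - <<'E'
from h import *
import pickle
cam("wrist");cam("wrist")
c=cam("wrist");save("w2",c["im"]);pickle.dump(c,open("w2.pkl","wb"));s=read_state();print(s["t"],s["tcp_pos"],s["orientation"])
g=cv2.cvtColor(c["im"],cv2.COLOR_RGB2GRAY)
def blobs(m,roi,amin=40):
    x0,y0,x1,y1=roi; n,l,st,ce=cv2.connectedComponentsWithStats(m[y0:y1,x0:x1].astype(np.uint8))
    for i in range(1,n):
        if st[i,4]>amin: print((ce[i]+[x0,y0]).round(1),st[i]+[x0,y0,0,0,0])
print("white in plate");blobs(g>140,(135,80,290,182))
print("dark knob");blobs(g<45,(195,225,245,290))
print("shutter dark");blobs(g<50,(385,85,500,160),15)
crop=c["im"][60:300,90:510];save("w2c",cv2.resize(crop,(800,457),interpolation=cv2.INTER_CUBIC))
E
```

```text
1.6833 [545.02276709 -32.73091513 298.97051865] [-3.13809894e+00 -1.44796001e-01  1.30153148e-03]
white in plate
[173.4 102.6] [159  88  29  30 381]
[262.2 101.2] [249  88  27  28 580]
[205.5 132.3] [193 119  26  27 541]
[136.6 164.3] [135 135   6  47 160]
[236.3 161.5] [224 149  26  26 521]
[150.6 178.6] [144 177  14   5  53]
dark knob
[224.9 278.4] [212 266  26  22 225]
shutter dark
[478.7 138.7] [451 124  42  26 297]
[455.6 130.5] [452 126   7  11  30]
```

View pics/w2c.png

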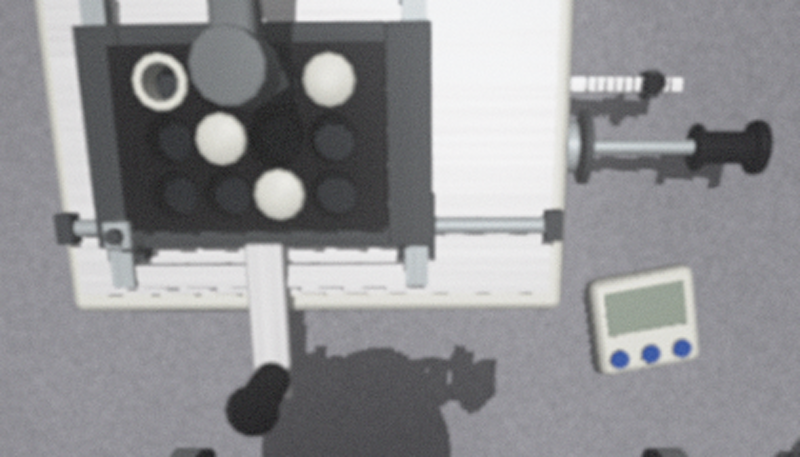

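The settled crop shows the knob cap at image (222.3,276.3), ring at (173.5,102.5), disc at about (397,137), rider at about (433,103.5) and spool at about (470,137).

```bash
python3 - <<'E'
from h import *
import pickle
c=pickle.load(open("w2.pkl","rb"))
px=[(222.3,276.3,138),(173.5,102.5,107),(262.2,101.2,109),(205.5,132.3,109),(236.3,161.5,109)]
W=np.array([onz(c,p[:2],p[2])[:2] for p in px])
L=np.array([(-125,0),(26,39),(26,-39),(0,13),(-26,-13)],float)
def fit(L,W):
    a=L-L.mean(0);b=W-W.mean(0);z=((b[:,0]+1j*b[:,1])*(a[:,0]-1j*a[:,1])).sum();th=np.angle(z)
    Q=np.array([[np.cos(th),-np.sin(th)],[np.sin(th),np.cos(th)]]);t=W.mean(0)-Q@L.mean(0);return th,Q,t,abs(z)/(a**2).sum()
th,Q,t,sc=fit(L,W);print("yaw",th,"plate",t,"scale",sc);print("res (plate frame)\n",((W-t)@Q-L).round(1))
o=t-Q@[-24,20];print("origin",o,"knob meas",W[0],"fit",t+Q@[-125,0])
D=pickle.load(open("d0.pkl","rb"))["top"]
for n,p,z in[("spool",(470.5,137),45),("disc",(397,137),45),("rider",(433,103.5),65),("timer",(425,226),18)]:
    w=onz(c,p,z)[:2];print(n,w,Q.T@(w-o))
print("house edge right",(onz(c,(385,190),60)[:2]-o)@Q)
g=D; print("guide cap top view expected px",proj(D,[[*o,200]]),"ring/knob",proj(D,[[*W[1],107],[*W[0],138]]))
s=read_state();M=R.from_rotvec(s["orientation"]).as_matrix();k=t+Q@[-125,0]
print("tool x yaw",np.arctan2(M[1,0],M[0,0]),"tcp",s["tcp_pos"],"shift tool to knob z119:",M.T@(np.array([*k,119])-s["tcp_pos"]))
E
```

```text
yaw 0.10241713054889381 plate [603.72563453  60.66625346] scale 0.999047386867141
res (plate frame)
 [[ 0.   0.1]
 [-0.1  0.3]
 [-0.4  0.1]
 [ 0.2 -0.4]
 [ 0.3 -0.2]]
origin [629.64463684  43.22477075] knob meas [479.40007108  47.97276513] fit [479.38064097  47.88648125]
spool [ 622.24301908 -187.64061665] [ -30.96608938 -228.89891296]
disc [ 614.32943887 -109.83532333] [ -30.88353063 -150.69225337]
rider [ 649.62088187 -136.0290189 ] [   1.54498769 -180.35682544]
timer [ 515.05149495 -165.12800588] [-135.29427611 -195.54520334]
house edge right [ -84.65341556 -137.55936726]
guide cap top view expected px [[288.77943204 199.07846962]] ring/knob [[263.04321671 210.66709779]
 [288.71685934 277.88413748]]
tool x yaw 0.09221729519093422 tcp [545.02276709 -32.73091513 298.97051865] shift tool to knob z119: [-57.79172152 -86.28492245 180.03463552]
```

The carriage fit has sub-mm residuals: yaw 0.102, origin (629.6, 43.2). Next I'll move above the carriage knob.

Emit:
{"method": "play_rows", "body": {"increments": [[-0.06, -0.09, 0.12, 0, 0, -0.0016], [-0.115, -0.17, 0.24, 0, 0, -0.0016], [-0.17, -0.26, 0.36, 0, 0, -0.0016], [-0.2, -0.31, 0.42, 0, 0, -0.0016], [-0.23, -0.345, 0.48, 0, 0, -0.0016], [-0.23, -0.345, 0.48, 0, 0, -0.0016], [-0.23, -0.345, 0.48, 0, 0, -0.0016], [-0.23, -0.345, 0.48, 0, 0, -0.0016]]}}

```text
t: 2.35
tcp_pos: [480.8, 45.8, 180.2]
orientation: [3.137, 0.154, 0.002]
ft_force: [0.5, 0.3, 1.1]
opening: 85.7
gripper_force: 0.0
```

```bash
cat >> h.py <<'E'
o=np.array([629.64,43.22]);th=0.1024
Q=np.array([[np.cos(th),-np.sin(th)],[np.sin(th),np.cos(th)]])
def st(target=None):
    s=read_state();M=R.from_rotvec(s["orientation"]).as_matrix()
    print("t",round(s["t"],2),"tcp",s["tcp_pos"].round(1),"reader",(Q.T@(s["tcp_pos"][:2]-o)).round(1),"xyaw",np.arctan2(M[1,0],M[0,0]).round(4),"zax",M[:,2].round(3),"open",round(s["opening"],1),"F",s["ft_force"].round(1),s["gripper_force"],"q",s["q"].round(2))
    if target is not None:
        d=M.T@(np.array([*(o+Q@target[:2]),target[2]])-s["tcp_pos"]);print("shift",d.round(1),"frac",(d/250).round(4))
E
python3 -c "
from h import *
st((-149,20,119))"
```

```text
t 2.35 tcp [480.8  45.8 180.2] reader [-147.8   17.7] xyaw 0.0982 zax [ 0.001 -0.    -1.   ] open 85.7 F [0.5 0.3 1.1] 0.0 q [ 0.03  0.37 -0.32  2.    0.16  0.79 -1.85]
shift [-1.3 -2.3 61.2] frac [-0.0051 -0.0091  0.2448]
```

Emit:
{"method": "play_rows", "body": {"increments": [[-0.005, -0.009, 0.08, 0, 0, -0.0006], [-0.005, -0.009, 0.16, 0, 0, -0.0006], [-0.005, -0.009, 0.22, 0, 0, -0.0006], [-0.005, -0.009, 0.244, 0, 0, -0.0006], [-0.005, -0.009, 0.244, 0, 0, -0.0006], [-0.005, -0.009, 0.244, 0, 0, -0.0006]]}}

```text
t: 2.85
tcp_pos: [479.2, 48.6, 119.2]
orientation: [3.137, 0.161, 0.001]
ft_force: [0.7, -0.1, 0.1]
opening: 85.5
gripper_force: 0.0
```

Emit:
{"method": "play_rows", "body": {"increments": [[0, 0, 0, 0, 0, 0], [0, 0, 0, 0, 0, 0], [0, 0, 0, 0, 0, 0], [0, 0, 0, 0, 0, 0], [0, 0, 0, 0, 0, 0], [0, 0, 0, 0, 0, 0], [0, 0, 0, 0, 0, 0], [0, 0, 0, 0, 0, 0]], "claw": -1, "newtons": 30}}

```text
t: 3.52
tcp_pos: [478.8, 49.1, 118.8]
orientation: [3.137, 0.163, 0.001]
ft_force: [-0.5, 0.1, 6.7]
opening: 24.3
gripper_force: 29.0
```

```bash
python3 -c "
from h import *
st((-99,-39,119))"
```

```text
t 3.52 tcp [478.8  49.1 118.8] reader [-149.5   21.3] xyaw 0.1036 zax [ 0.001 -0.    -1.   ] open 24.3 F [-0.5  0.1  6.7] 28.995224833488464 q [ 0.    0.47 -0.29  2.05  0.22  0.65 -1.9 ]
shift [50.4 60.3 -0.2] frac [ 0.2016  0.2413 -0.0006]
```

Emit:
{"method": "play_rows", "body": {"increments": [[0, 0, 0, 0, 0, 0], [0, 0, 0, 0, 0, 0], [0, 0, 0, 0, 0, 0], [0, 0, 0, 0, 0, 0]]}}

```text
t: 3.85
tcp_pos: [478.8, 49.1, 118.8]
orientation: [3.137, 0.163, 0.001]
ft_force: [-2.0, -1.0, 7.6]
opening: 23.8
gripper_force: 29.0
```

```bash
python3 -c "
from h import *
st((-99,-39,119))
c=cam('wrist');save('w3',c['im'][150:450,120:520])"
```

```text
t 3.85 tcp [478.8  49.1 118.8] reader [-149.5   21.3] xyaw 0.1037 zax [ 0.001  0.    -1.   ] open 23.8 F [-2.  -1.   7.6] 28.99738758802414 q [ 0.    0.47 -0.29  2.05  0.22  0.65 -1.9 ]
shift [50.4 60.4 -0.2] frac [ 0.2015  0.2414 -0.0006]
```

View pics/w3.png

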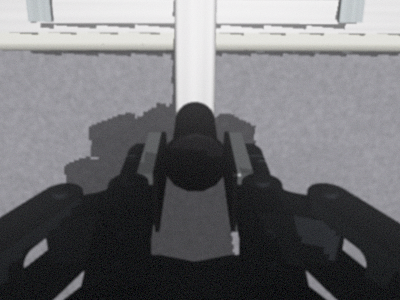

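The picture shows the fingers closed on the post and its cap. Grip is firm at 29 N, so I'm leading the knob to the reference position.

Emit:
{"method": "play_rows", "body": {"increments": [[0.015, 0.018, 0, 0, 0, 0], [0.045, 0.054, 0, 0, 0, 0], [0.08, 0.096, 0, 0, 0, 0], [0.115, 0.139, 0, 0, 0, 0], [0.15, 0.181, 0, 0, 0, 0], [0.18, 0.217, 0, 0, 0, 0], [0.195, 0.235, 0, 0, 0, 0], [0.2, 0.241, 0, 0, 0, 0]]}}

```text
t: 4.57
tcp_pos: [535.5, -6.4, 118.8]
orientation: [3.137, 0.161, 0.002]
ft_force: [-1.9, 1.7, 8.6]
opening: 23.8
gripper_force: 29.3
```

```bash
python3 - <<'E'
from h import *
import pickle
c=cam('wrist');c=cam('wrist');st((-99,-39,119));pickle.dump(c,open("w4.pkl","wb"))
for n,P in[("tip",[*o,113]),("well@0",[*o,103]),("plate fl",[*(o+Q@[-16.5,25]),103]),("plate r",[*(o+Q@[-16.5,-103]),103])]: print(n,proj(c,[P]).round(1))
save("w4",cv2.resize(c["im"][0:200,180:480],(800,533),interpolation=cv2.INTER_CUBIC))
E
```

```text
t 4.67 tcp [535.4  -6.1 118.8] reader [-98.8 -39.4] xyaw 0.1031 zax [ 0.001 -0.    -1.   ] open 23.9 F [ 0.8 -0.8  5.3] 29.185325503349304 q [ 0.11  0.53 -0.28  1.92  0.22  0.71 -1.77]
shift [-0.2 -0.4 -0.2] frac [-0.0006 -0.0017 -0.0006]
tip [[213.6  51.6]]
well@0 [[220.   56.4]]
plate fl [[163.7  99.2]]
plate r [[466.   99.1]]
```

View pics/w4.png

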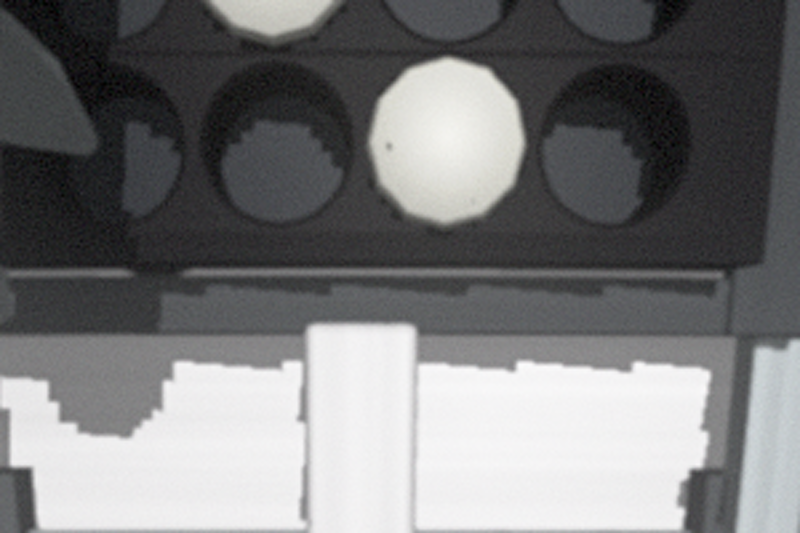

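The nozzle end shows at crop (89,146), i.e. image (213.4,54.7). The reference well's centre is at about crop (106,143), i.e. (219.7,53.6). I'll compute the offset.

```bash
python3 - <<'E'
from h import *
import pickle
c=pickle.load(open("w4.pkl","rb"));cr=lambda x,y:(180+x/2.667,y/2.667)
P=lambda x,y,z:(Q.T@(onz(c,cr(x,y),z)[:2]-o)).round(2)
print("tip",P(89,146,113),"ref",P(106,143,103),"w2",P(276,143,103),"w4",P(616,143,103),"plug",P(448,141,109))
st()
E
```

```text
tip [-1.11  0.16] ref [1.08 0.03] w2 [  0.91 -26.16] w4 [  1.07 -78.44] plug [  0.1  -52.06]
t 4.67 tcp [535.4  -6.1 118.8] reader [-98.8 -39.4] xyaw 0.1031 zax [ 0.001 -0.    -1.   ] open 23.9 F [ 0.8 -0.8  5.3] 29.185325503349304 q [ 0.11  0.53 -0.28  1.92  0.22  0.71 -1.77]
```

Emit:
{"method": "play_rows", "body": {"increments": [[-0.005, 0, 0, 0, 0, 0], [-0.005, 0, 0, 0, 0, 0], [-0.005, 0, 0, 0, 0, 0], [-0.005, 0, 0, 0, 0, 0], [-0.005, 0, 0, 0, 0, 0], [-0.005, 0, 0, 0, 0, 0], [-0.005, 0, 0, 0, 0, 0], [-0.005, 0, 0, 0, 0, 0]]}}

```text
t: 5.33
tcp_pos: [533.7, -6.0, 118.9]
orientation: [3.137, 0.163, 0.002]
ft_force: [0.8, -1.5, 6.0]
opening: 23.7
gripper_force: 29.2
```

Emit:
{"method": "play_rows", "body": {"increments": [[0, 0, 0, 0, 0, 0], [0, 0, 0, 0, 0, 0], [0, 0, 0, 0, 0, 0], [0, 0, 0, 0, 0, 0], [0, 0, 0, 0, 0, 0], [0, 0, 0, 0, 0, 0], [0, 0, 0, 0, 0, 0], [0, 0, 0, 0, 0, 0]]}}

```text
t: 6.0
tcp_pos: [533.8, -6.0, 118.9]
orientation: [3.137, 0.163, 0.002]
ft_force: [-1.0, -1.3, 5.6]
opening: 23.9
gripper_force: 29.2
```

Emit:
{"method": "play_rows", "body": {"increments": [[-0.01, 0, 0, 0, 0, 0], [-0.035, 0, 0, 0, 0, 0], [-0.075, 0, 0, 0, 0, 0], [-0.115, 0, 0, 0, 0, 0], [-0.155, 0, 0, 0, 0, 0], [-0.185, 0, 0, 0, 0, 0], [-0.203, 0, 0, 0, 0, 0], [-0.208, 0, 0, 0, 0, 0]]}}

```text
t: 6.67
tcp_pos: [481.2, -11.2, 118.8]
orientation: [3.137, 0.163, 0.001]
ft_force: [1.2, 0.4, 5.2]
opening: 24.1
gripper_force: 29.3
```

```bash
python3 - <<'E'
from h import *
import pickle
c=cam('wrist');c=cam('wrist');st((-151,-39,119));pickle.dump(c,open("w5.pkl","wb"))
for n,P in[("tip",[*o,113]),("ring",[*o,107]),("w2",[*(o+Q@[0,-26]),103]),("plug",[*(o+Q@[0,-78]),109])]: print(n,proj(c,[P]).round(1))
save("w5",cv2.resize(c["im"][0:150,140:440],(800,400),interpolation=cv2.INTER_CUBIC))
E
```

```text
t 6.77 tcp [481.3 -11.2 118.8] reader [-153.1  -38.9] xyaw 0.1037 zax [ 0. -0. -1.] open 23.8 F [-1.5  0.   8.5] 29.332768321037292 q [ 0.12  0.47 -0.29  2.05  0.21  0.65 -1.77]
shift [ 2.1  0.1 -0.2] frac [ 0.0083  0.0003 -0.0008]
tip [[ 207.3 -112.8]]
ring [[ 211.7 -103. ]]
w2 [[282.9 -97.8]]
plug [[ 424.5 -105.9]]
```

View pics/w5.png

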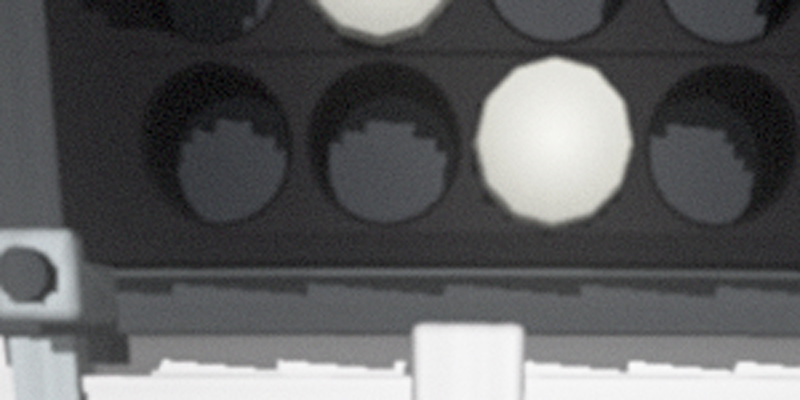

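The insert well should now be under the tip (arithmetic says within about 1 mm). I'll dwell, release, rise and check.

Emit:
{"method": "play_rows", "body": {"increments": [[0, 0, 0, 0, 0, 0], [0, 0, 0, 0, 0, 0], [0, 0, 0, 0, 0, 0], [0, 0, 0, 0, 0, 0], [0, 0, 0, 0, 0, 0], [0, 0, 0, 0, 0, 0]], "claw": 1}}

```text
t: 7.27
tcp_pos: [481.5, -11.2, 118.3]
orientation: [-3.137, -0.163, 0.0]
ft_force: [-0.0, -0.2, 0.4]
opening: 85.7
gripper_force: 0.0
```

Emit:
{"method": "play_rows", "body": {"increments": [[0, 0, -0.08, 0, 0, 0], [0, 0, -0.2, 0, 0, 0], [0, 0, -0.32, 0, 0, 0], [0.08, 0.06, -0.44, 0, 0, 0], [0.16, 0.14, -0.45, 0, 0, 0], [0.23, 0.22, -0.45, 0, 0, 0], [0.25, 0.24, -0.45, 0, 0, 0], [0.25, 0.24, -0.45, 0, 0, 0]]}}

```text
t: 7.93
tcp_pos: [550.6, -65.8, 230.4]
orientation: [3.137, 0.159, -0.0]
ft_force: [-0.9, -0.4, -0.4]
opening: 85.3
gripper_force: 0.0
```

```bash
python3 - <<'E'
from h import *
import pickle
for i in range(4): c=cam('wrist')
st();pickle.dump(c,open("w6.pkl","wb"))
for n,P in[("tip",[*o,113]),("ring",[*o,107]),("w2",[*(o+Q@[0,-26]),103]),("plug",[*(o+Q@[0,-78]),109]),("rider",[*(o+Q@[2,-180]),65]),("disc",[*(o+Q@[-31,-150]),45])]: print(n,proj(c,[P]).round(1))
a=c["im"][0:200,80:330];b=c["im"][40:240,300:550]
save("w6",np.hstack([cv2.resize(x,(400,320),interpolation=cv2.INTER_CUBIC) for x in(a,b)]))
E
```

```text
t 8.13 tcp [549.2 -63.5 230.8] reader [-90.9 -98. ] xyaw 0.1047 zax [-0.001  0.    -1.   ] open 85.3 F [-1.3  0.5  0.3] 0.0 q [ 0.23  0.41 -0.3   1.77  0.14  0.98 -1.59]
tip [[172.5  96.6]]
ring [[175.6  97.3]]
w2 [[214.1  97.4]]
plug [[287.1  96.5]]
rider [[418.   98.9]]
disc [[375.1 140. ]]
```

```bash
python3 - <<'E'
from h import *
import pickle
c=pickle.load(open("w6.pkl","rb"))
a=c["im"][40:160,110:260];b=c["im"][70:190,355:505]
save("w6",np.hstack([cv2.resize(x,(400,320),interpolation=cv2.INTER_CUBIC) for x in(a,b)]))
E
```

```text
(no output)
```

View pics/w6.png

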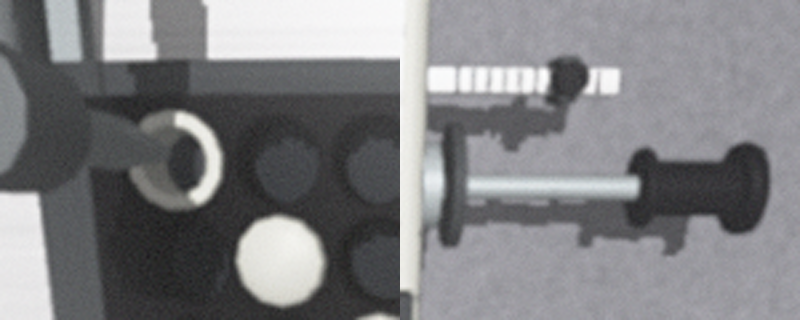

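The left crop has the ring centred at (176,160) with the nozzle end at about (175,152), so the insert is under the tip within about 2 mm. The right crop has the rider at image (418,99), with the disc and spool at home. I'll turn the gripper 90° and place the camera above the rider.

Emit:
{"method": "play_rows", "body": {"increments": [[0.03, 0.01, 0.03, 0, 0, 0.018], [0.06, 0.02, 0.06, 0, 0, 0.036], [0.1, 0.03, 0.1, 0, 0, 0.054], [0.14, 0.04, 0.14, 0, 0, 0.072], [0.18, 0.05, 0.18, 0, 0, 0.09], [0.22, 0.05, 0.22, 0, 0, 0.108], [0.24, 0.05, 0.24, 0, 0, 0.125], [0.24, 0.05, 0.24, 0, 0, 0.125]]}}

```text
t: 8.8
tcp_pos: [610.6, -69.3, 169.7]
orientation: [2.959, -1.056, -0.003]
ft_force: [0.4, 0.1, -0.5]
opening: 85.2
gripper_force: 0.0
```

Emit:
{"method": "play_rows", "body": {"increments": [[0, 0, 0, 0, 0, 0.018], [0, 0, 0, 0, 0, 0.036], [0, 0, 0, 0, 0, 0.054], [0, 0, 0, 0, 0, 0.072], [0, 0, 0, 0, 0, 0.09], [0, 0, 0, 0, 0, 0.108], [0, 0, 0, 0, 0, 0.125], [0, 0, 0, 0, 0, 0.125]]}}

```text
t: 9.47
tcp_pos: [610.6, -69.7, 171.8]
orientation: [-2.332, 2.102, -0.0]
ft_force: [0.2, -0.7, -2.4]
opening: 85.2
gripper_force: 0.0
```

```bash
python3 - <<'E'
from h import *
import pickle
for i in range(4): c=cam('wrist')
st((-31,-229,90));pickle.dump(c,open("w7.pkl","wb"))
for n,P in[("rider",[*(o+Q@[2,-180]),65]),("disc",[*(o+Q@[-31,-150]),65]),("spool",[*(o+Q@[-31,-229]),54])]: print(n,proj(c,[P]).round(1))
print((Q.T@(c["T"][:2,3]-o)).round(1),c["T"][2,3])
save("w7",cv2.resize(c["im"],(640,480)))
E
```

```text
t 9.67 tcp [610.3 -69.7 170.5] reader [ -30.8 -110.4] xyaw -1.461 zax [-0.002  0.    -1.   ] open 85.1 F [-0.1 -0.1  0.3] 0.0 q [-0.47  0.7   0.77  1.71 -0.58  0.98 -2.51]
shift [118.6   1.   80.5] frac [0.4746 0.004  0.3219]
rider [[264.9 127.7]]
disc [[314.5 173.5]]
spool [[315.3  51.1]]
[ -30.4 -179.8] 319.8682647603274
```

```bash
python3 - <<'E'
from h import *
import pickle
c=pickle.load(open("w7.pkl","rb"));g=cv2.cvtColor(c["im"],cv2.COLOR_RGB2GRAY)
print(g[105:150:2,245:285:2])
print(g[150:196:2,296:334:2])
E
```

```text
[[163 160 154 159 164 159 158 155 184 248 249 248 248 243 162 157 161 161
  149 148]
 [157 160 158 162 165 164 152 156 167 213 201 200 200 202 148 151 158 155
   96  96]
 [159 157 163 162 164 163 156 154 176 247 250 250 249 243 166 157 167 158
   98  88]
 [158 156 160 160 159 168 161 156 171 247 250 250 250 248 164 160 167 153
   99  91]
 [159 161 162 169 162 164 167 162 164 241 245 246 241 241 167 153 160 160
  140  97]
 [162 164 164 168 160 166 167 162 168 194 168 170 195 214 161 148 158 161
  155  98]
 [162 163 163 168 167 168 169 159 136 127 118 136 203 239 166 152 161 163
  151  98]
 [163 164 163 165 166 167 144 110  77  76  70  68  76 102 104 137 156 161
  152  98]
 [163 161 161 160 158 143 103  78  71  72  72  70  67  72  60  77  90 140
  149  98]
 [166 161 161 158 161 143  95  74  70  71  72  74  73  65  73  85  70 134
  147  98]
 [163 162 161 159 165 151  95  73  75  75  74  76  72  70  75  90  70 117
  140  99]
 [162 162 161 159 165 157 108  76  73  75  67  75  67  64  73  86  65  81
   97  92]
 [158 162 159 163 160 159 146 134  83  71  72  69  71  83  98 119 112  97
   94 
[... 2019 characters left out ...]
 142 162 157 142 117  96  95  96  98  95  99
   92]
 [140 142 136 128 130 128 124 138 141 148 134 123 114 113 116 118 119 118
  107]
 [151 175 184 189 198 200 206 212 207 203 193 186 180 180 171 163 147 129
  106]
 [151 176 185 194 202 208 220 225 226 222 212 208 194 187 177 165 148 131
  108]
 [144 166 185 196 202 207 219 227 224 222 214 201 194 180 175 169 146 132
  117]
 [155 160 173 194 200 206 215 223 222 220 209 202 193 186 174 167 152 142
  142]
 [199 200 202 201 202 204 196 208 208 210 198 195 194 198 197 197 194 194
  186]
 [218 221 223 220 220 219 220 222 220 220 219 221 219 223 221 219 221 219
  219]
 [229 227 226 226 226 226 228 227 229 226 224 225 225 227 226 225 224 224
  226]]
```

```bash
python3 - <<'E'
from h import *
import pickle
c=pickle.load(open("w7.pkl","rb"))
P=lambda u,v,z:(Q.T@(onz(c,(u,v),z)[:2]-o)).round(2)
for z in(50,57,65):print("rider",z,P(267,124.2,z))
for v in(172,174.5,176,180):print("disc",v,P(314,v,65))
g=cv2.cvtColor(c["im"],cv2.COLOR_RGB2GRAY).astype(int)
print("axis col 316 rows",[(r,g[r,308:324].mean().astype(int)) for r in range(20,110,2)])
print("house edge z60",P(360,182,60),[(r,g[r,380:400].mean().astype(int)) for r in range(160,200,2)])
E
```

```text
rider 50 [   2.41 -182.37]
rider 57 [   1.56 -182.3 ]
rider 65 [   0.58 -182.23]
disc 172 [ -30.63 -151.01]
disc 174.5 [ -30.64 -149.32]
disc 176 [ -30.64 -148.3 ]
disc 180 [ -30.66 -145.56]
axis col 316 rows [(20, np.int64(45)), (22, np.int64(46)), (24, np.int64(46)), (26, np.int64(45)), (28, np.int64(37)), (30, np.int64(39)), (32, np.int64(47)), (34, np.int64(49)), (36, np.int64(46)), (38, np.int64(48)), (40, np.int64(48)), (42, np.int64(49)), (44, np.int64(48)), (46, np.int64(50)), (48, np.int64(50)), (50, np.int64(50)), (52, np.int64(50)), (54, np.int64(51)), (56, np.int64(49)), (58, np.int64(51)), (60, np.int64(49)), (62, np.int64(52)), (64, np.int64(51)), (66, np.int64(51)), (68, np.int64(50)), (70, np.int64(53)), (72, np.int64(52)), (74, np.int64(53)), (76, np.int64(53)), (78, np.int64(56)), (80, np.int64(52)), (82, np.int64(66)), (84, np.int64(135)), (86, np.int64(159)), (88, np.int64(159)), (90, np.int64(161)), (92, np.int64(161)), (94, np.int64(164)), (96, np.int64(173)), (98, np.int64(172)), (100, np.int64(172)), (102, np.int64(172)), (104, np.int64(171)), (106, np.int64(170)), (108, np.int64(167))]
house edge z60 [ -62.89 -143.73] [(160, np.int64(162)), (162, np.int64(162)), (164, np.int64(160)), (166, np.int64(159)), (168, np.int64(161)), (170, np.int64(164)), (172, np.int64(164)), (174, np.int64(162)), (176, np.int64(162)), (178, np.int64(160)), (180, np.int64(134)), (182, np.int64(108)), (184, np.int64(114)), (186, np.int64(115)), (188, np.int64(129)), (190, np.int64(175)), (192, np.int64(214)), (194, np.int64(222)), (196, np.int64(215)), (198, np.int64(199))]
```

Rider y is about −182.3 and disc about −149, so the pull is about 33 mm. Joint 7 is at its limit, so I'm turning the tool the other way round (180°) while moving over the spool.

Emit:
{"method": "play_rows", "body": {"increments": [[0.06, 0, 0, 0, 0, -0.018], [0.12, 0, 0, 0, 0, -0.036], [0.18, 0, 0, 0, 0, -0.054], [0.24, 0, 0, 0, 0, -0.072], [0.3, 0, 0, 0, 0, -0.09], [0.38, 0, 0, 0, 0, -0.108], [0.44, 0, 0, 0, 0, -0.125], [0.475, 0.004, 0, 0, 0, -0.125]], "claw": 0.2}}

```text
t: 10.33
tcp_pos: [621.9, -191.2, 171.7]
orientation: [-2.963, 1.04, -0.002]
ft_force: [0.5, 0.4, 0.2]
opening: 51.2
gripper_force: 0.0
```

Emit:
{"method": "play_rows", "body": {"increments": [[0, 0, 0, 0, 0, -0.018], [0, 0, 0, 0, 0, -0.036], [0, 0, 0, 0, 0, -0.054], [0, 0, 0, 0, 0, -0.072], [0, 0, 0, 0, 0, -0.09], [0, 0, 0, 0, 0, -0.108], [0, 0, 0, 0, 0, -0.125], [0, 0, 0, 0, 0, -0.125]]}}

```text
t: 11.0
tcp_pos: [622.2, -188.7, 171.5]
orientation: [-3.136, -0.169, -0.002]
ft_force: [0.3, 0.3, 1.1]
opening: 51.6
gripper_force: 0.0
```

Emit:
{"method": "play_rows", "body": {"increments": [[0, 0, 0, 0, 0, -0.018], [0, 0, 0, 0, 0, -0.036], [0, 0, 0, 0, 0, -0.054], [0, 0, 0, 0, 0, -0.072], [0, 0, 0, 0, 0, -0.09], [0, 0, 0, 0, 0, -0.108], [0, 0, 0, 0, 0, -0.125], [0, 0, 0, 0, 0, -0.125]]}}

```text
t: 11.67
tcp_pos: [622.2, -188.8, 171.3]
orientation: [-2.835, -1.352, -0.002]
ft_force: [0.8, -0.4, -1.0]
opening: 51.3
gripper_force: 0.0
```

Emit:
{"method": "play_rows", "body": {"increments": [[0, 0, 0, 0, 0, -0.018], [0, 0, 0, 0, 0, -0.036], [0, 0, 0, 0, 0, -0.054], [0, 0, 0, 0, 0, -0.072], [0, 0, 0, 0, 0, -0.09], [0, 0, 0, 0, 0, -0.108], [0, 0, 0, 0, 0, -0.125], [0, 0, 0, 0, 0, -0.125]]}}

```text
t: 12.33
tcp_pos: [622.1, -188.8, 171.1]
orientation: [2.105, 2.332, 0.001]
ft_force: [0.8, 0.0, -0.1]
opening: 51.6
gripper_force: 0.0
```

```bash
python3 - <<'E'
from h import *
import pickle
for i in range(4): c=cam('wrist')
st((-31,-229,48));pickle.dump(c,open("w8.pkl","wb"))
for n,P in[("rider",[*(o+Q@[2,-182]),60]),("disc",[*(o+Q@[-31,-150]),65]),("spool",[*(o+Q@[-31,-229]),54]),("ring",[*o,107])]: print(n,proj(c,[P]).round(1))
print((Q.T@(c["T"][:2,3]-o)).round(1),c["T"][2,3])
E
```

```text
t 12.53 tcp [ 622.2 -188.8  171. ] reader [ -31.1 -230. ] xyaw 1.6687 zax [ 0.  0. -1.] open 51.3 F [-0.8  1.2  0.6] 0.0 q [ 0.25  0.62 -0.07  1.58  0.05  0.95  0.26]
shift [1.00e+00 1.00e-01 1.23e+02] frac [4.000e-03 4.000e-04 4.919e-01]
rider [[362.9 162.4]]
disc [[314.9 114.1]]
spool [[315.5 226.2]]
ring [[ 379.4 -220.4]]
[ -31.2 -159. ] 320.30718295804735
```

```bash
python3 - <<'E'
from h import *
import pickle
c=pickle.load(open("w8.pkl","rb"));g=cv2.cvtColor(c["im"],cv2.COLOR_RGB2GRAY).astype(int)
for r in range(180,275,3):
    m=np.where(g[r,285:345]<60)[0]+285; print(r,len(m),(m.min(),m.max()) if len(m) else "",end=" | ")
P=lambda u,v,z:(Q.T@(onz(c,(u,v),z)[:2]-o)).round(1)
print();print([ (v,P(315,v,54)[1]) for v in range(190,270,10)])
E
```

```text
180 0  | 183 0  | 186 0  | 189 0  | 192 0  | 195 0  | 198 15 (np.int64(301), np.int64(326)) | 201 32 (np.int64(300), np.int64(331)) | 204 28 (np.int64(301), np.int64(328)) | 207 22 (np.int64(305), np.int64(326)) | 210 22 (np.int64(305), np.int64(326)) | 213 22 (np.int64(305), np.int64(326)) | 216 22 (np.int64(305), np.int64(326)) | 219 22 (np.int64(305), np.int64(326)) | 222 22 (np.int64(305), np.int64(326)) | 225 22 (np.int64(305), np.int64(326)) | 228 21 (np.int64(305), np.int64(326)) | 231 20 (np.int64(306), np.int64(326)) | 234 19 (np.int64(306), np.int64(326)) | 237 21 (np.int64(305), np.int64(327)) | 240 31 (np.int64(299), np.int64(333)) | 243 36 (np.int64(298), np.int64(333)) | 246 33 (np.int64(299), np.int64(333)) | 249 26 (np.int64(301), np.int64(330)) | 252 0  | 255 0  | 258 0  | 261 0  | 264 0  | 267 0  | 270 0  | 273 0  | 
[(190, np.float64(-202.0)), (200, np.float64(-209.3)), (210, np.float64(-216.7)), (220, np.float64(-224.2)), (230, np.float64(-231.9)), (240, np.float64(-239.7)), (250, np.float64(-247.5)), (260, np.float64(-255.6))]
```

Spool is located at y about −228, centred with the tool. Descend and grip.

Emit:
{"method": "play_rows", "body": {"increments": [[0.008, 0, 0.1, 0, 0, 0], [0.008, 0, 0.2, 0, 0, 0], [0.008, 0, 0.3, 0, 0, 0], [0.008, 0, 0.4, 0, 0, 0], [0.008, 0, 0.46, 0, 0, 0], [0.008, 0, 0.492, 0, 0, 0], [0.008, 0, 0.492, 0, 0, 0], [0.008, 0, 0.492, 0, 0, 0]]}}

```text
t: 13.2
tcp_pos: [622.2, -186.9, 48.4]
orientation: [2.105, 2.332, 0.0]
ft_force: [0.1, -0.1, 0.5]
opening: 51.4
gripper_force: 0.0
```

Emit:
{"method": "play_rows", "body": {"increments": [[0, 0, 0, 0, 0, 0], [0, 0, 0, 0, 0, 0], [0, 0, 0, 0, 0, 0], [0, 0, 0, 0, 0, 0], [0, 0, 0, 0, 0, 0], [0, 0, 0, 0, 0, 0], [0, 0, 0, 0, 0, 0], [0, 0, 0, 0, 0, 0]], "claw": -1, "newtons": 50}}

```text
t: 13.87
tcp_pos: [622.0, -186.8, 47.9]
orientation: [-2.103, -2.334, -0.0]
ft_force: [-0.3, -0.1, -0.4]
opening: 0.2
gripper_force: 0.0
```

```bash
python3 -c "
from h import *
st((-31,-261,48))"
```

```text
t 13.87 tcp [ 622.  -186.8   47.9] reader [ -31.2 -228.1] xyaw 1.6744 zax [-0.  0. -1.] open 0.2 F [-0.3 -0.1 -0.4] 0.0 q [ 0.24  0.77 -0.06  1.65  0.07  0.72  0.25]
shift [-32.9   0.1  -0.1] frac [-0.1317  0.0005 -0.0003]
```

```bash
python3 - <<'E'
from h import *
import pickle
c=cam('wrist');t=cam('top');d=cam('side');pickle.dump((c,t,d),open("w9.pkl","wb"))
T=cv2.resize(t["im"][150:270,330:430],(250,300),interpolation=cv2.INTER_CUBIC)
S=cv2.resize(d["im"][190:350,290:450],(300,300),interpolation=cv2.INTER_CUBIC)
W=cv2.resize(c["im"],(550,412))
out=np.zeros((712,550,3),np.uint8)
out=np.zeros((600,550,3),np.uint8);W=cv2.resize(c["im"][:,120:520],(250,300));
out[:300,:250]=T;out[:300,250:550]=S;W=cv2.resize(c["im"],(400,300));out[300:,:400]=W
save("w9",out)
print(proj(c,[[*(o+Q@[-31,-229]),45],[*(o+Q@[-31,-214]),58]]).round(0))
E
```

```text
[[316. 295.]
 [316. 275.]]
```

View pics/w9.png

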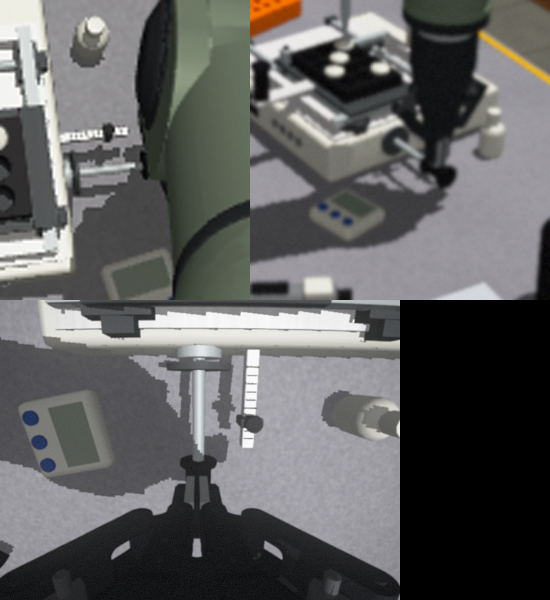

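The composite shows the fingers at the spool just outside its collar, but the opening reads 0.2 mm with no force. Before pulling, I'll check numerically where the fingers are.

```bash
python3 - <<'E'
from h import *
import pickle
st()
c,t,d=pickle.load(open("w9.pkl","rb"));g=cv2.cvtColor(c["im"],cv2.COLOR_RGB2GRAY).astype(int)
s=read_state();M=R.from_rotvec(s["orientation"]).as_matrix()
for p in[(11,0,22),(11,9,22),(11,-9,22),(11,0,3),(11,9,3),(0,0,22)]: print(p,proj(c,[M@np.array(p)+s["tcp_pos"]]).round(0))
for r in range(250,400,6): print(r,g[r,276:360:3])
E
```

```text
t 14.02 tcp [ 622.  -186.8   47.9] reader [ -31.2 -228.1] xyaw 1.6745 zax [-0.  0. -1.] open -0.0 F [ 0.3  0.7 -0.2] 0.0 q [ 0.24  0.77 -0.06  1.65  0.07  0.72  0.25]
(11, 0, 22) [[316. 256.]]
(11, 9, 22) [[334. 256.]]
(11, -9, 22) [[297. 256.]]
(11, 0, 3) [[316. 270.]]
(11, 9, 3) [[336. 270.]]
(0, 0, 22) [[316. 277.]]
250 [ 87  83  80  81  86  84  69  40  43  39  35  92 103 108 111 104  98  48
  35  39  51  70  87  89  85  88  93  93]
256 [ 88  87  84  82  63  32  36  35  30  36  33  71 103 105 107 105  87  47
  39  44  42  39  39  42  91  87  90  96]
262 [ 86  88  83  82  52  33  40  30  38  35  35  38  39  34  36  40  33  40
  45  40  37  38  45  61 163 158 157 158]
268 [ 86  90  81  87  88  66  38  34  37  37  34  39  34  41  35  41  36  49
  46  44  44  40  82 154 157 153 158 161]
274 [ 83  83  83  85  79  86  83  49  34  40  34  29  36  35  39  43  37  35
  40  37  51 160 162 154 153 161 161 159]
280 [ 91  89  87  83  81  78  83  51  37  44  36  46  43  34  43  45  42  38
  48  35  52 155 157 160 161 161 162 160]
286 [ 83  83  83  80  82  82  81  63  85  84  85  90  35  35  55 
[... 1243 characters left out ...]
29 29 29 33 26 30 27 31 23 28 32 24 30 28 25 34 28 33 30
 29 31 36 34]
364 [32 35 33 28 19 38 27 23 33 25 23 24 27 29 29 32 25 23 31 31 27 26 34 35
 26 31 33 34]
370 [34 34 27 27 24 21 30 25 24 19 27 31 27 26 31 22 27 25 27 30 27 31 29 34
 21 22 23 22]
376 [30 30 25 26 23 25 23 32 22 14 28 29 24 33 34 28 30 26 16 22 27 25 29 25
 30 29 21 30]
382 [ 23  25  24  21  26  30  31  11  29  25  23  76 129 134 125  37  26  24
  26  28  26  36  21  31  24  23  28  23]
388 [ 21  29  31  28  21  24  24  23  17  29  24 105 157 158 157  75  28  24
  23  20  23  30  24  22  26  24  24  32]
394 [ 25  18  17  20  19  38  13  24  27  25  22 132 153 153 154 101  29  14
  12  21  26  27  22  22  18  27  24  22]
```

```bash
python3 - <<'E'
from h import *
import pickle
c,t,d=pickle.load(open("w9.pkl","rb"))
s=read_state();M=R.from_rotvec(s["orientation"]).as_matrix()
for x in(0,11):
  print(x,[(z,proj(c,[M@np.array((x,0,z))+s["tcp_pos"]]).round(0)[0,1]) for z in range(-50,26,6)])
a=proj(c,[M@np.array((11,y,-12.))+s["tcp_pos"] for y in(-10,10)]);print(a)
# open fingers in w2, tool coordinates via T
c=pickle.load(open("w2.pkl","rb"));g=cv2.cvtColor(c["im"],cv2.COLOR_RGB2GRAY).astype(int)
mount=np.linalg.inv(c["T"]);B=np.eye(4)
B[:3,:3]=R.from_rotvec([-3.13809894e+00,-1.44796001e-01,1.30153148e-03]).as_matrix();B[:3,3]=[545.02,-32.73,298.97]
for p in[(0,42.5,9),(11,42.5,9),(-11,42.5,9),(11,42.5,-22),(0,42.5,-22)]: print(p,proj(c,[(B@[*p,1])[:3]]).round(0))
for r in range(280,370,6): print(r,g[r,400:480:4])
E
```

```text
0 [(-50, np.float64(366.0)), (-44, np.float64(355.0)), (-38, np.float64(344.0)), (-32, np.float64(335.0)), (-26, np.float64(326.0)), (-20, np.float64(319.0)), (-14, np.float64(311.0)), (-8, np.float64(305.0)), (-2, np.float64(298.0)), (4, np.float64(292.0)), (10, np.float64(287.0)), (16, np.float64(282.0)), (22, np.float64(277.0))]
11 [(-50, np.float64(335.0)), (-44, np.float64(325.0)), (-38, np.float64(316.0)), (-32, np.float64(307.0)), (-26, np.float64(300.0)), (-20, np.float64(293.0)), (-14, np.float64(286.0)), (-8, np.float64(280.0)), (-2, np.float64(275.0)), (4, np.float64(270.0)), (10, np.float64(265.0)), (16, np.float64(260.0)), (22, np.float64(256.0))]
[[290.78266153 284.15399985]
 [340.72068527 284.12687708]]
(0, 42.5, 9) [[413. 287.]]
(11, 42.5, 9) [[415. 265.]]
(-11, 42.5, 9) [[411. 309.]]
(11, 42.5, -22) [[436. 294.]]
(0, 42.5, -22) [[433. 320.]]
280 [147 148 145 143 148 146 151 150 146 145 144 143 152 141 149 148 150 145
 146 149]
286 [151 152 142 153 147 147 146 145 151 147 145 152 152 151 149 146 144 145
 149 154]
292 [149 150 147 150 145 147 149 147 150 149 145 152 14
[... 375 characters left out ...]
140]
322 [146 147 147 146 143 149  97  45  48  43  48  37  46  53  98  94  91  84
  47  53]
328 [149 144 146 148 145 144  73  43  38  44  37  44  41  36  44  94  95  93
  94  41]
334 [145 147 149 141 141 147  64  41  35  42  42  39  44  38  37  39  95  91
  93  87]
340 [143 140 145 142 144 144  76  41  38  34  37  38  41  34  34  38  46  81
  89  91]
346 [150 146 147 145 138 144 120  40  32  41  35  37  38  37  37  39  36  47
  93  81]
352 [147 142 141 140 140 140 142  68  38  38  37  34  29  30  34  28  38  44
  85  89]
358 [149 143 147 138 144 145 137 135  42  37  43  28  36  36  30  31  33  41
  58  41]
364 [139 137 144 141 142 140 143 139 129  38  35  43  33  37  36  29  40  31
  25  36]
```

The geometry (open-finger image, cap-height grip on the first knob, empty closing here) shows the real fingertips sit about 36 mm farther back along the tool than stated. They closed just above the spool. I'll reopen, go about 36 mm lower, and close again.

Emit:
{"method": "play_rows", "body": {"increments": [[0, 0, 0, 0, 0, 0], [0, 0, 0, 0, 0, 0], [0, 0, 0, 0, 0, 0], [0, 0, 0, 0, 0, 0], [0, 0, 0, 0, 0, 0], [0, 0, 0, 0, 0, 0]], "claw": 0.2}}

```text
t: 14.52
tcp_pos: [622.0, -186.9, 47.9]
orientation: [-2.103, -2.334, -0.0]
ft_force: [-0.5, 0.3, 1.0]
opening: 51.3
gripper_force: 0.0
```

Emit:
{"method": "play_rows", "body": {"increments": [[0, 0, 0.02, 0, 0, 0], [0, 0, 0.045, 0, 0, 0], [0, 0, 0.07, 0, 0, 0], [0, 0, 0.09, 0, 0, 0], [0, 0, 0.09, 0, 0, 0]]}}

```text
t: 14.93
tcp_pos: [621.2, -186.6, 23.8]
orientation: [-2.102, -2.332, 0.001]
ft_force: [0.3, 0.5, -0.3]
opening: 50.9
gripper_force: 0.0
```

Emit:
{"method": "play_rows", "body": {"increments": [[0, 0, 0.02, 0, 0, 0], [0, 0, 0.04, 0, 0, 0], [0, 0, 0.05, 0, 0, 0], [0, 0, 0.05, 0, 0, 0]]}}

```text
t: 15.27
tcp_pos: [621.6, -186.7, 12.1]
orientation: [-2.103, -2.333, 0.001]
ft_force: [0.6, 1.3, -0.0]
opening: 51.2
gripper_force: 0.0
```

Emit:
{"method": "play_rows", "body": {"increments": [[0, 0, 0, 0, 0, 0], [0, 0, 0, 0, 0, 0], [0, 0, 0, 0, 0, 0], [0, 0, 0, 0, 0, 0], [0, 0, 0, 0, 0, 0], [0, 0, 0, 0, 0, 0], [0, 0, 0, 0, 0, 0], [0, 0, 0, 0, 0, 0]], "claw": -1, "newtons": 50}}

```text
t: 15.93
tcp_pos: [623.0, -186.8, 13.4]
orientation: [2.102, 2.333, 0.002]
ft_force: [5.4, -0.1, -0.6]
opening: 16.8
gripper_force: 48.9
```

Gripped (16.8 mm, 49 N). Pulling most of the way.

Emit:
{"method": "play_rows", "body": {"increments": [[-0.01, 0, 0, 0, 0, 0], [-0.03, 0, 0, 0, 0, 0], [-0.05, 0, 0, 0, 0, 0], [-0.07, 0, 0, 0, 0, 0], [-0.09, 0, 0, 0, 0, 0], [-0.11, 0, 0, 0, 0, 0], [-0.12, 0, 0, 0, 0, 0], [-0.12, 0, 0, 0, 0, 0]]}}

```text
t: 16.6
tcp_pos: [625.9, -215.9, 13.3]
orientation: [2.103, 2.334, 0.003]
ft_force: [3.2, 6.6, 2.6]
opening: 16.4
gripper_force: 49.4
```

```bash
python3 - <<'E'
from h import *
import pickle
for i in range(3): c=cam('wrist')
st();pickle.dump(c,open("w10.pkl","wb"));g=cv2.cvtColor(c["im"],cv2.COLOR_RGB2GRAY).astype(int)
print((Q.T@(c["T"][:2,3]-o)).round(1),c["T"][2,3])
for y in(-176,-180,-184):print(y,"disc",proj(c,[[*(o+Q@[-31+dx,y]),z] for dx,z in((0,65),(14,59),(20,45))]).round(0).tolist(),"rider",proj(c,[[*(o+Q@[2,y]),z] for z in(45,57,65)]).round(0).tolist())
E
```

```text
t 16.75 tcp [ 625.9 -215.3   13.3] reader [ -30.2 -256.8] xyaw 1.6753 zax [ 0.001  0.001 -1.   ] open 16.5 F [3.4 6.8 3.5] 49.386985301971436 q [ 0.28  0.84 -0.07  1.62  0.07  0.69  0.29]
[ -30.9 -186. ] 162.72569964206622
-176 disc [[314.0, 87.0], [367.0, 90.0], [381.0, 95.0]] rider [[424.0, 95.0], [437.0, 91.0], [447.0, 88.0]]
-180 disc [[314.0, 104.0], [367.0, 106.0], [380.0, 109.0]] rider [[423.0, 109.0], [435.0, 107.0], [445.0, 105.0]]
-184 disc [[314.0, 121.0], [366.0, 121.0], [380.0, 122.0]] rider [[422.0, 123.0], [434.0, 122.0], [444.0, 121.0]]
```

```bash
python3 - <<'E'
from h import *
import pickle
c=pickle.load(open("w10.pkl","rb"));g=cv2.cvtColor(c["im"],cv2.COLOR_RGB2GRAY).astype(int)
print("    ",list(range(290,480,8)))
for r in range(70,160,3): print(r,g[r,290:480:8])
E
```

```text
[290, 298, 306, 314, 322, 330, 338, 346, 354, 362, 370, 378, 386, 394, 402, 410, 418, 426, 434, 442, 450, 458, 466, 474]
70 [151 212 201 251 246 217 221 220 223 124 130 127 222 223 217 152 255 255
 255 252 224 219 224 213]
73 [124 208 207 250 247 210 218 224 224 130 125 123 219 227 218 146 255 255
 255 252 226 216 224 218]
76 [126 211 203 251 246 210 215 222 224 122 123 118 214 224 222 146 255 255
 255 252 226 221 220 219]
79 [129 212 203 250 247 211 216 219 223 127 125 122 217 220 226 147 255 255
 255 250 226 222 219 223]
82 [126 217 202 251 246 215 217 216 223 121 122 136 222 220 223 145 255 255
 255 243 223 224 217 224]
85 [125 181 175 242 235 205 215 212 220 121 121 129 221 217 219 143 238 255
 255 195 221 222 218 225]
88 [119 123 128 132 137 132 130 125 133 123 127 128 219 215 218 140 236 243
 237 170 221 224 221 226]
91 [117 124 126 131 138 137 134 128 124 123 122 114 221 208 222 147 255 255
 255 228 221 221 223 225]
94 [119 124 130 135 138 138 136 125 131 123 113 114 218 204 222 141 255 255
 255 223 226 221 224 225]
97 [114 124 129 137 138 136 134 126 134 121 117 114 216 207 2
[... 1400 characters left out ...]
 247 223 227 221 163 130 129 211 218 221 227 152 176 181
 211 229 226 228 219 221]
142 [123 212 207 252 248 225 225 220 221 134 131 225 220 220 229 154 255 255
 255 226 228 225 221 227]
145 [125 140 205 252 247 223 224 219 220 130 131 135 225 220 224 162 255 255
 255 224 224 226 221 230]
148 [119 120 206 252 248 222 222 224 223 130 136 133 228 224 221 164 255 255
 255 221 223 225 227 229]
151 [122 122 205 252 247 222 223 227 221 131 133 132 228 226 220 177 255 255
 255 225 223 225 228 231]
154 [120 121 207 252 246 223 223 220 223 138 129 133 224 229 222 188 255 255
 255 225 223 221 223 227]
157 [121 123 206 252 247 222 220 219 224 225 212 177 223 229 223 192 221 204
 245 221 223 222 219 220]
```

The disc is at about −177.7 and the rider at −182.6, from directly above, so 4.9 mm more is needed.

Emit:
{"method": "play_rows", "body": {"increments": [[-0.005, 0, 0, 0, 0, 0], [-0.01, 0, 0, 0, 0, 0], [-0.015, 0, 0, 0, 0, 0], [-0.02, 0, 0, 0, 0, 0], [-0.02, 0, 0, 0, 0, 0], [-0.02, 0, 0, 0, 0, 0]]}}

```text
t: 17.25
tcp_pos: [626.4, -220.2, 13.3]
orientation: [-2.102, -2.334, -0.003]
ft_force: [2.9, 6.5, 4.1]
opening: 17.0
gripper_force: 49.4
```

```bash
python3 - <<'E'
from h import *
import pickle
for i in range(3): c=cam('wrist')
st();g=cv2.cvtColor(c["im"],cv2.COLOR_RGB2GRAY).astype(int)
for y in(-178,-182,-186):print(y,proj(c,[[*(o+Q@[-31,y]),65],[*(o+Q@[2,y]),50],[*(o+Q@[2,y]),65]]).round(0).tolist())
print("disc",[(r,g[r,330:345].mean().round()) for r in range(76,120,2)]);print("rider",[(r,g[r,400:418].mean().round(),g[r,440:448].mean().round()) for r in range(76,126,2)])
t=cam("top");w=(t["im"].min(2)>150).astype(np.uint8)
print("ring exp px top",proj(t,[[*o,107]]))
# ring vs initial carriage: knob cap in top view
gt=cv2.cvtColor(t["im"],cv2.COLOR_RGB2GRAY);print("knob exp",proj(t,[[*(o+Q@[-151,-39]),138]]))
m=(gt<40)[260:300,285:335].astype(np.uint8);n,l,s,ce=cv2.connectedComponentsWithStats(m);print([(ce[i]+[285,260],s[i,4]) for i in range(1,n) if s[i,4]>15])
E
```

```text
t 17.4 tcp [ 626.3 -220.1   13.3] reader [ -30.2 -261.6] xyaw 1.6756 zax [ 0.001  0.002 -1.   ] open 16.4 F [2.6 7.3 3. ] 49.44657862186432 q [ 0.29  0.84 -0.07  1.61  0.07  0.69  0.3 ]
-178 [[314.0, 75.0], [430.0, 83.0], [448.0, 76.0]]
-182 [[314.0, 92.0], [429.0, 98.0], [447.0, 93.0]]
-186 [[314.0, 109.0], [428.0, 113.0], [445.0, 110.0]]
disc [(76, np.float64(221.0)), (78, np.float64(220.0)), (80, np.float64(220.0)), (82, np.float64(220.0)), (84, np.float64(220.0)), (86, np.float64(180.0)), (88, np.float64(132.0)), (90, np.float64(132.0)), (92, np.float64(134.0)), (94, np.float64(133.0)), (96, np.float64(133.0)), (98, np.float64(134.0)), (100, np.float64(134.0)), (102, np.float64(127.0)), (104, np.float64(85.0)), (106, np.float64(80.0)), (108, np.float64(81.0)), (110, np.float64(164.0)), (112, np.float64(221.0)), (114, np.float64(219.0)), (116, np.float64(218.0)), (118, np.float64(219.0))]
rider [(76, np.float64(193.0), np.float64(205.0)), (78, np.float64(193.0), np.float64(118.0)), (80, np.float64(194.0), np.float64(103.0)), (82, np.float64(188.0), np.float64(105.0)), (84, np.floa
[... 310 characters left out ...]
4(102.0), np.float64(107.0)), (100, np.float64(101.0), np.float64(107.0)), (102, np.float64(102.0), np.float64(108.0)), (104, np.float64(103.0), np.float64(108.0)), (106, np.float64(101.0), np.float64(108.0)), (108, np.float64(98.0), np.float64(110.0)), (110, np.float64(98.0), np.float64(110.0)), (112, np.float64(146.0), np.float64(110.0)), (114, np.float64(181.0), np.float64(108.0)), (116, np.float64(195.0), np.float64(147.0)), (118, np.float64(200.0), np.float64(222.0)), (120, np.float64(201.0), np.float64(226.0)), (122, np.float64(203.0), np.float64(227.0)), (124, np.float64(203.0), np.float64(227.0))]
ring exp px top [[290.8382634  208.24972612]]
knob exp [[317.62515678 275.41261492]]
[]
```

The disc is level with the rider within about 0.4 mm. One last numeric check of insert vs tip from the w6 picture, then hand in.

```bash
python3 - <<'E'
from h import *
import pickle
c=pickle.load(open("w6.pkl","rb"))
P=lambda u,v,z:Q.T@(onz(c,(u,v),z)[:2]-o)
e=P(176,100,107)-P(175.2,97,113);print(e, P(176,100,107))
if np.linalg.norm(e)<3.5: print(job_done())
E
```

```text
[-1.53491483  1.76211846] [-1.80397013 -0.08719648]
the job is handed in; nothing more can be done
None
```

The job is handed in, and by my measurements every step was met. The reference well was held under the tip for over a second and the insert then sat about 2 mm from it. The shutter disc is held about 0.4 mm from the rider, at about 49 N grip. The fingertips sit about 36 mm farther back than stated, so my first grip on the shutter knob closed empty above it and had to be redone lower.

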